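First power-up of a repaired board on the test bench

TASK

The repaired board in the grey test box is ready for its first power-up. Take away the orange screwdriver that was left lying on it and lay it flat in the black tool tray, then lower the yellow-framed clear guard gently until it is fully shut. Only then turn the red handle on the sloping console clockwise from off (white mark) to its first detent (yellow mark, current-limited supply), at no time on towards the red mark, and leave the solder reel, flux bottle and meter where they are.

Things in the scene. Friction and masses are not known exactly. Their poses are not given: they have to be found in the camera images.
- testbox: Grey open-topped test box fixed to the bench, 210 (x) x 250 (y) x 60 mm high, walls 6 mm. Origin: centre of its underside; x points to its hinge side, away from the robot at yaw 0. The guard is hinged on its rear rim.
- board (a point): Middle of the upper face of the circuit board clamped in the test box, 26 mm above the box's underside, axes as the box. The board has tall parts only in two strips, 74 to 92 mm to either side along x (capacitors and a transformer in front, a finned heat sink on the hinge side), 16 mm high; between them it is flat apart from thin chips.
- guard (a joint): Guard over the test box: 0 = shut on the rim; grows as it opens, 1.57 = upright, stop at 1.85. Starts at 1.5 to 1.8. Yellow frame with a clear pane, 250 mm wide, 8 mm thick, 210 mm long from the hinge, plus a black finger tab 70 mm wide out to 225 mm. The hinge is stiff (0.5 N m friction): the guard stays at any angle; up to 5 N at the free edge moves it.
- guard_hinge (a point): Middle of the guard's hinge line, 60.5 mm above the bench, on top of the test box's rear wall: 105 mm along the box's +x from its centre. The line runs along the box's y; point axes as the box. It lies in the plane of the guard's underside; the outer face is 8 mm beyond (on top when shut, on the side away from the robot when upright).
- guard_edge (a point): Middle of the guard's free edge, the end of the black tab, half-way through its thickness (225 mm from the hinge line).
- console: White sloping supply console fixed to the bench, 150 mm wide (y), 190 mm deep (x from -90 to +100 mm), 35 mm high in front, its face rising at 35 degrees to the flat top at 137 mm. Origin: centre of its width on the bench; at yaw 0 the face looks to the robot.
- switch_plate: Black plate of the rotary switch, 108 x 108 x 4 mm, on the sloping face. Origin: on the switch axis, on the console's face under the plate, 86 mm above the bench. z points square out of the face (35 degrees from vertical), x up the slope, y left as seen from the robot. Marks 45 mm from the axis: white (off) 60 degrees from +x towards +y, yellow (limited) on +x, red (full) 60 degrees towards -y.
- switch (a joint): Angle of the switch handle about the plate's z, clockwise as seen facing the plate: 0 = off (white mark; the start), 1.047 = first detent (yellow), 2.094 = second (red). At value q the bar points 1.047 - q from the plate's +x, counted towards +y. About 0.17 N m turns it out of a detent; let go, it snaps to the nearest detent (the divide lies half-way).
- switch_grip (a point): On the switch axis, half-way up the handle's bar, 29 mm out from the plate's origin; turns with the handle, its x along the bar to the pointing end. The red bar is 72 mm long, 14 mm thick, 30 mm high (14 to 44 mm out from the plate's origin), centred on the axis; a white line marks its pointing end. Below it is a round hub of 24 mm radius, its top 14 mm out from the plate's origin.
- driver: Orange screwdriver, 190 mm long, 90 g, lying along its x: round handle 26 mm thick on the -x half, steel blade 6 mm thick on the +x half. Origin: under the middle of its length, 13 mm below its axis when it lies as at the start. It starts on the board between the two strips of components, roughly along the test box's y.
- driver_grip (a point): On the screwdriver's axis, in the handle 57 mm from its butt end, near the centre of mass.
- driver_tip (a point): Tip of the screwdriver's blade, on its axis.
- tray: Black open tool tray fixed to the bench, 250 (x) x 130 (y) x 30 mm high, walls and floor 4 mm. Origin: centre of its underside.
- reel: Reel of solder standing on end, 66 mm in diameter, 50 mm high. Origin: centre of its underside. Leave it alone.
- flux: Flux bottle, 42 mm in diameter, 100 mm high. Origin: centre of its underside. Leave it alone.
- meter: Yellow hand multimeter lying on its back, 170 x 82 x 44 mm. Origin: centre of its underside. Leave it alone.
There are look-alikes about, which are no part of the job. What is meant by the driver is not purple, and is the larger of those in its own colour.

How it is judged:
On the way, in this order (a step that is already met when the one before it is completed fails the run):
1. the screwdriver lies in the tray, released and at rest (x of driver_grip in the frame of tray between -0.121 and 0.121 m and y of driver_grip in the frame of tray between -0.061 and 0.061 m and z of each of driver_grip, driver_tip in the frame of tray below 0.03 m and x of driver_tip in the frame of tray between -0.121 and 0.121 m and y of driver_tip in the frame of tray between -0.061 and 0.061 m and contact force between the fingers and driver below 0.1 N and linear speed of driver below 0.02 m/s), for 0.2 s.
2. the guard is fully shut (value of joint guard below 0.035 rad and x of driver_grip in the frame of tray between -0.121 and 0.121 m and y of driver_grip in the frame of tray between -0.061 and 0.061 m and z of each of driver_grip, driver_tip in the frame of tray below 0.03 m and x of driver_tip in the frame of tray between -0.121 and 0.121 m and y of driver_tip in the frame of tray between -0.061 and 0.061 m), for 0.2 s.
3. the switch stands at its first detent with the guard shut (value of joint switch between 0.9 and 1.19 rad and velocity of joint switch between -0.1 and 0.1 rad/s and value of joint guard below 0.035 rad), for 0.2 s.
At the end, for the whole second after the job is handed in: The screwdriver lies in the tray within its walls (grip point and tip both inside and below the rim's height), at rest and released; the guard is shut (within 2 degrees); the switch rests at the yellow detent (within 8 degrees) (all of step 1 and all of step 3); the robot touches nothing.
It fails at once if the switch is turned out of off while the guard is not shut or the screwdriver is not in the tray (value of joint switch above 0.4 rad and (value of joint guard above 0.06 rad or not (x of driver_grip in the frame of tray between -0.121 and 0.121 m and y of driver_grip in the frame of tray between -0.061 and 0.061 m and z of each of driver_grip, driver_tip in the frame of tray below 0.03 m and x of driver_tip in the frame of tray between -0.121 and 0.121 m and y of driver_tip in the frame of tray between -0.061 and 0.061 m))).
It fails at once if the switch is turned past the first detent towards full supply (more than 25 degrees beyond it) (value of joint switch above 1.48 rad).
It fails at once if the guard is slammed (falls onto the rim faster than 2.5 rad/s) (value of joint guard below 0.3 rad and velocity of joint guard below -2.5 rad/s).
It fails at once if the screwdriver is dropped or thrown (faster than 0.7 m/s while not held) (linear speed of driver above 0.7 m/s and contact force between the fingers and driver below 0.1 N).
It fails at once if the solder reel, flux bottle or meter is moved more than 20 mm (distance of any of reel, flux, meter from where it was at the start of the episode above 0.02 m).
It also fails if it takes over 72 s, if anything falls off the work surface, if the arm or the gripper's body presses on something with over 40 N, if the wrist force passes 120 N, or if a joint passes its speed limit or range.

ROBOT

A 6-joint arm with a two-finger parallel gripper is mounted at the origin on the work surface. World frame = base frame: x ahead of the robot, y to its left, z up, the work surface at z = 0. Lengths are in m, angles in rad, forces in N, time in s.
With the tool pointing down it reaches from about 0.3 to 0.775 m from the base axis. Payload 14.6 kg.
Tool frame: the origin (TCP) lies on the centre line of the jaws, within the pads' length; the fingertips stand 25 mm ahead of it and the grasp point (between the pads) lies 6 mm ahead of it (ctrl.tip_reach is the distance from the TCP to the fingertips, in m); z points along the fingers, y is the line along which they close (so a half turn about z gives the same grasp; the last joint's range is limited). The gripper opens to 94 mm and grips with 3 to 60 N. Pads are 16 mm wide; open, the fingers measure 119 mm over their backs; the gripper's body (75 mm by 177 mm) begins 78 mm behind the grasp point.
Start: joints at [1.081, 0.3, 1.521, -0, 1.321, -0.067], TCP at [0.226, 0.502, 0.23] pointing down, gripper open.
Joint ranges: [-3.03, 3.03], [-0.79, 2.21], [0.23, 2.52], [-1.04, 4.18], [0, 3.07], [-2.55, 2.55]. Speed limits (rad/s): [2.22, 2.22, 2.57, 3.14, 3.14, 3.14].

INTERFACE

Orientations are given as [roll, pitch, yaw] about the fixed x, y, z axes, in that order (R = Rz(yaw) Ry(pitch) Rx(roll)).
In Python, from station import ctrl gives the robot as it stands. The module is installed in compiled form; this text tells all that it offers.
- The arm moves only by the tool apply_moves, never from a script. Its argument "deltas" is a list of rows, each a list of 7 numbers: the closure in counts, from 0 (fully open) to 255 (shut), then the shift along the world's x, y, z in cm, then the turn, a rotation vector about the world's x, y, z in rad. In form: [[jaw, tx, ty, tz, ax, ay, az], ...]. A call has 1 to 10 rows; each row shifts and turns the commanded pose from where the row before left it; what a row does not reach is not made up. A row lasts 1/10 s, in which the tool goes at most 50 mm and 8.59 degrees, less where a joint would pass 70% of its speed; a pose out of reach is approached as far as the arm can. A call with a gripper value outside its range is refused whole. The fingers move at their own pace and stop on an object; "grip_force" is the grip in N (left out, the last holds). Time passes only in rows, so rows that do not move let the fingers close. It gives the time, the measured TCP pose, the force, the opening and the grip force at its end, in the units of the state.
- ctrl.get_obs(): the state, without advancing time (a new reading comes with each control period).
- ctrl.camera(name): name is "scene" or "top" or "wrist"; returns a dict with "img" (384x512x3 uint8, red, green, blue), "K" (3x3 intrinsics, pixels), "k1" (the pictures are not rectified: a ray, as slopes to the right and down, at radius r is drawn at 1 + k1 r^2 times it, then the intrinsics apply), "pose" (4x4, takes a point from camera to world coordinates); the wrist camera has in their place "hand_eye" (4x4, takes a point from camera to tool coordinates, whose origin is the TCP and whose axes are the flange's). Camera axes: x right, y up, looking along -z (the intrinsics and any distortion apply to the point x, -y, -z); pixel columns grow to the right and rows downward; lengths in m; the calibration is good to about 2 mm. A picture is of the moment at which its call begins: read the wrist's pose just before it. There is no depth.
- ctrl.hand_in(): hands the job in; it is judged then, once.
The state is a dict: "time_s": time; "qpos": joint angles; "joint_vel": joint speeds; "tau": joint torques, N m; "ee_pos": TCP position; "eef_rot": TCP orientation; "force": force on the tool from outside, world axes, zero at the start; "moment": the same for the moment, N m; "grip_width": finger opening in m; "grip_force": force on a finger pad.
Only numpy, scipy, OpenCV 4.12 (cv2) and the standard library are available. Lean on these libraries where they do the work, as an engineer would, in place of code of your own. Each camera call takes 0.05 s, during which the arm holds its last target. There are 200 camera calls.

## Working session

There is one attempt and no reset: what is moved stays moved. The work goes in short steps, Python scripts to look and compute and a tool call to move; the robot and the scene stay as the last step left them, time stands still between calls to the robot, and variables do not carry over. Pictures are saved under pics/ and viewed, at most 10 in all, crops included, and the job is handed in when it is done.

Besides the shell and the picture viewer there is one more tool, called after "Request:" as a command line: name --pt "numbers of a row" for each row, then --argument value for the rest. apply_moves: Moves the arm, as the interface text tells. Its arguments: {"type":"object","properties":{"deltas":{"type":"array"},"grip_force":{"type":"number"}},"required":["deltas"]}

```bash
mkdir -p pics; cat > h.py <<'E'
import numpy as np, cv2
from station import ctrl
from scipy.spatial.transform import Rotation as R
def cam(n):
    o=ctrl.get_obs(); c=ctrl.camera(n)
    if n=="wrist":
        T=np.eye(4);T[:3,:3]=R.from_euler('xyz',o["eef_rot"]).as_matrix() if np.size(o["eef_rot"])==3 else np.array(o["eef_rot"]);T[:3,3]=o["ee_pos"]
        c["pose"]=T@c["hand_eye"]
    np.savez(f"{n}.npz",**c); return c
def rays(c,px):
    px=np.atleast_2d(np.float64(px)); u=cv2.undistortPoints(px[:,None],c["K"],np.array([float(c["k1"]),0,0,0]))[:,0]
    d=np.c_[u[:,0],-u[:,1],-np.ones(len(u))]@c["pose"][:3,:3].T
    return c["pose"][:3,3],d
def plane(c,px,z):
    o,d=rays(c,px); return o+d*((z-o[2])/d[:,2])[:,None]
def proj(c,P):
    P=np.atleast_2d(P); q=(P-c["pose"][:3,3])@c["pose"][:3,:3]; s=np.c_[q[:,0]/-q[:,2],-q[:,1]/-q[:,2]]
    s=s*(1+float(c["k1"])*(s**2).sum(1))[:,None]; return s@np.diag([c["K"][0,0],c["K"][1,1]])+[c["K"][0,2],c["K"][1,2]]
def save(c,f,crop=None,k=1):
    i=c["img"]
    if crop: i=i[crop[1]:crop[3],crop[0]:crop[2]]
    cv2.imwrite(f,cv2.resize(i,None,fx=k,fy=k,interpolation=cv2.INTER_CUBIC)[:,:,::-1])
E
python3 - <<'E'
from h import *
print(ctrl.get_obs())
for n in("scene","top"):
    c=cam(n); save(c,f"pics/{n}0.png",None,1.5); print(c["K"],c["k1"],c["pose"])
E
```

```text
{'time_s': 0.0, 'qpos': array([ 1.08142724e+00,  3.00506618e-01,  1.52159810e+00, -2.22957212e-05,
        1.32072661e+00, -6.66298902e-02]), 'joint_vel': array([-0.00026908,  0.0004176 ,  0.00067867, -0.00110866,  0.00024242,
        0.00050462]), 'tau': array([-6.93408697e-05, -5.31815815e+01, -3.52742743e+01,  7.08748936e-02,
        2.43919948e-02, -8.90864521e-05]), 'ee_pos': array([0.22554892, 0.50135361, 0.22985964]), 'eef_rot': array([-3.14035529e+00, -6.09244099e-05,  2.71885895e+00]), 'force': array([-0.9821016 , -0.97341473,  0.0305133 ]), 'moment': array([ 0.03040592, -0.04603522, -0.00367433]), 'grip_force': 0.0, 'grip_width': 0.09404144840721226}
[[384.06719576   0.         256.60963453]
 [  0.         384.06719576 191.69463024]
 [  0.           0.           1.        ]] -0.07073277749564613 [[-0.58525624 -0.63896737  0.49919519  1.06187648]
 [ 0.81069988 -0.44932815  0.37532642  0.4183162 ]
 [-0.01551888  0.62435961  0.78098287  0.98231286]
 [ 0.          0.          0.          1.        ]]
[[412.82980891   0.         260.3705974 ]
 [  0.         412.82980891 191.44319055]
 [  0.           0.           1.        ]] 0.016238739510957237 [[ 0.02645616  0.99560526 -0.08983455  0.34334263]
 [-0.9994394   0.02449911 -0.02281844 -0.01470763]
 [-0.02051729  0.09038788  0.99569527  1.44101391]
 [ 0.          0.          0.          1.        ]]
```

View pics/scene0.png

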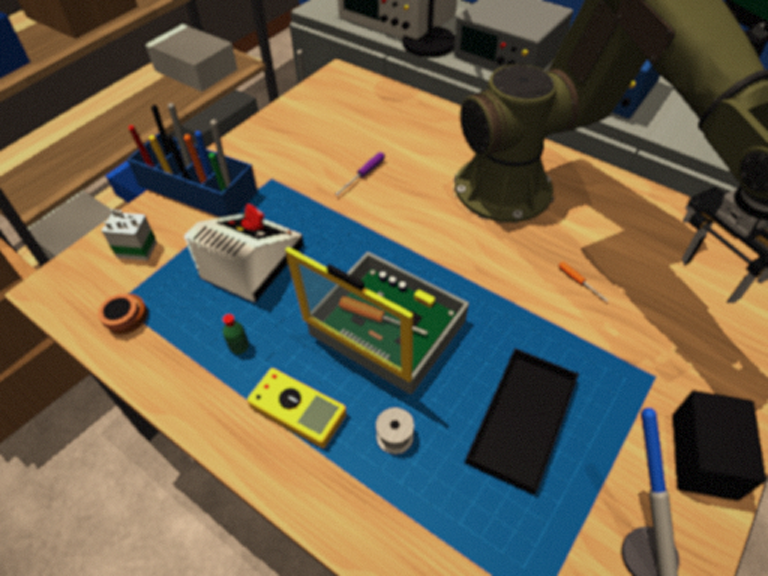

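View pics/top0.png

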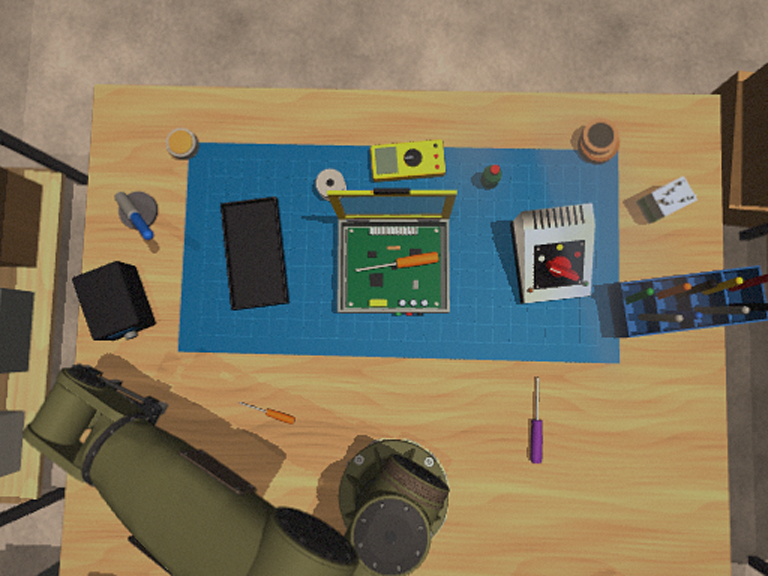

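The top view (1.5×) shows the driver on the board from tip (357,270) to butt (438,258). The tray is at (255,253), the console switch at (562,265), and the guard is upright at (393,205). The small orange and the purple screwdrivers are look-alikes.

```bash
cat > m.py <<'E'
from h import *
t=dict(np.load("top.npz")); s=dict(np.load("scene.npz"))
hsv=cv2.cvtColor(t["img"],cv2.COLOR_RGB2HSV)
def mask(lo,hi,roi):
    m=cv2.inRange(hsv,np.array(lo),np.array(hi)); z=np.zeros_like(m); x0,y0,x1,y1=roi; z[y0:y1,x0:x1]=m[y0:y1,x0:x1]; return z
def big(m,close=0):
    if close: m=cv2.morphologyEx(m,cv2.MORPH_CLOSE,np.ones((close,close)))
    cs=cv2.findContours(m,cv2.RETR_EXTERNAL,cv2.CHAIN_APPROX_NONE)[0]; return max(cs,key=cv2.contourArea)
def rect(name,c,z):
    p=plane(t,cv2.boxPoints(cv2.minAreaRect(c)),z); e=p[1]-p[0]; f=p[2]-p[1]
    print(name,"ctr",p.mean(0).round(4),"sides",np.linalg.norm(e).round(3),np.degrees(np.arctan2(e[1],e[0])).round(1),np.linalg.norm(f).round(3),np.degrees(np.arctan2(f[1],f[0])).round(1))
if __name__=="__main__":
    rect("board",big(mask((40,80,30),(85,255,255),(220,140,305,212)),9),.026)
    rect("tray",big(mask((0,0,0),(179,255,60),(140,125,200,212)),5),.03)
    d=mask((5,140,120),(18,255,255),(260,160,300,185)); c=big(d); rect("handle",c,.039)
    p=plane(t,np.argwhere(d)[:,::-1],.039)[:,:2]; print("handle mean",p.mean(0))
    r=mask((0,150,80),(6,255,255),(350,160,400,195))|mask((172,150,80),(179,255,255),(350,160,400,195)); rect("bar",big(r),.12)
    m=mask((22,120,120),(34,255,255),(350,155,400,195)); print("yellow px",np.argwhere(m)[:,::-1].mean(0),m.sum()/255)
    save(t,"pics/con.png",(335,125,405,210),7)
    save(s,"pics/scenebox.png",(110,120,320,270),3.5)
E
python3 m.py
```

```text
board ctr [0.5114 0.0133 0.026 ] sides 0.202 1.9 0.215 -88.7
tray ctr [0.5435 0.3354 0.03  ] sides 0.136 -82.4 0.252 -171.5
handle ctr [ 0.5348 -0.0406  0.039 ] sides 0.093 -79.1 0.023 -169.5
handle mean [ 0.53646455 -0.03906409]
bar ctr [ 0.508  -0.3481  0.12  ] sides 0.046 -57.6 0.064 -149.1
yellow px [372.61538462 164.38461538] 13.0
```

View pics/con.png

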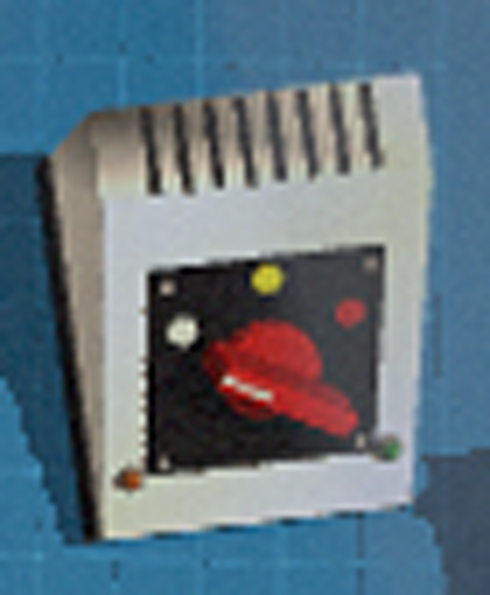

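The console crop shows the marks in full-image pixels: yellow (373.1,164.7), white (361,172.3) and red (385,169.6). The handle's white line points towards the white mark.

```bash
cat > m2.py <<'E'
from m import *
from scipy.optimize import least_squares
# console yaw & pos from marks
def marks(p):
    x,y,w=p; a=np.radians(35); Rp=R.from_euler('z',w).as_matrix()@R.from_euler('y',-a).as_matrix()
    b=np.array([1.047,0,-1.047]); return np.array([x,y,.086])+np.c_[.045*np.cos(b),.045*np.sin(b),.0045+0*b]@Rp.T
px=np.array([[361,172.3],[373.1,164.7],[385,169.6]])
f=least_squares(lambda p:(proj(t,marks(p))-px).ravel(),[.5,-.33,.0]); print("plate",f.x,np.degrees(f.x[2]),f.fun.round(2))
# driver tip, guard edge
print("tip",plane(t,[[238,180]],.039))
def tri(a,b):
    o1,d1=rays(t,[a]);o2,d2=rays(s,[b]);d1=d1[0]/np.linalg.norm(d1);d2=d2[0]/np.linalg.norm(d2)
    k=np.linalg.lstsq(np.c_[d1,-d2],o2-o1,rcond=None)[0]; p,q=o1+k[0]*d1,o2+k[1]*d2; return (p+q)/2,np.linalg.norm(p-q)
print("edge",tri((260.7,127.3),(231,185)))
y=mask((22,120,120),(34,255,255),(210,115,310,160)); c=big(y,3); 
print("guard bbox",cv2.boundingRect(c))
print("rim rear",plane(t,[[224,148],[300,147]],.06),"front",plane(t,[[224,208],[300,208]],.06))
save(s,"pics/sb.png",(180,150,320,270),5.5)
E
python3 m2.py
```

```text
plate [ 0.52427193 -0.35012833  0.13816991] 7.9165528607197855 [-0.02 -0.    0.08  0.04 -0.06 -0.03]
tip [[0.50726986 0.09503127 0.039     ]]
edge (array([0.63175675, 0.01715214, 0.27917393]), np.float64(0.003178048130036082))
guard bbox (230, 143, 65, 2)
rim rear [[ 0.61304534  0.14441276  0.06      ]
 [ 0.62224569 -0.11319272  0.06      ]] front [[ 0.4092162   0.13740823  0.06      ]
 [ 0.41568545 -0.11689221  0.06      ]]
```

```bash
python3 - <<'E'
from h import *
t=dict(np.load("top.npz")); save(t,"pics/tb.png",(210,110,320,220),5)
E
```

```text
(no output)
```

View pics/sb.png

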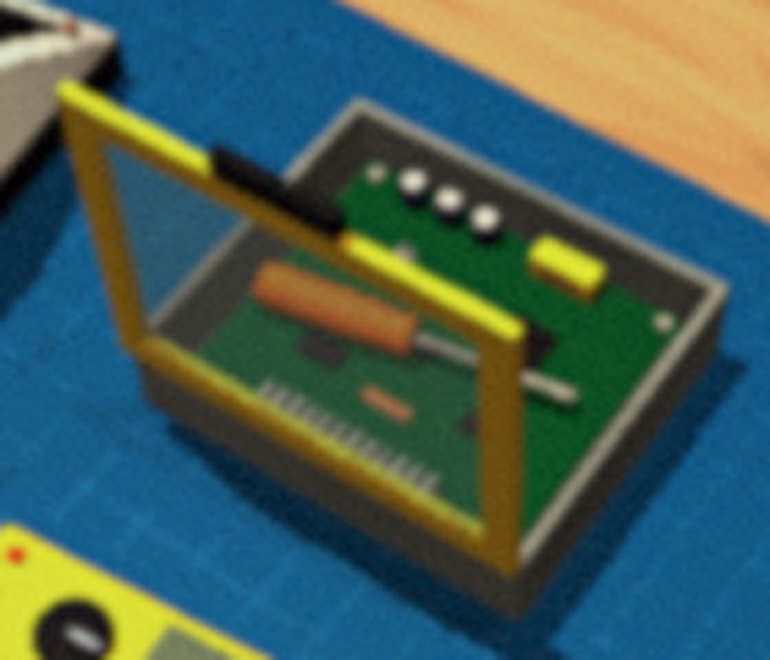

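View pics/tb.png

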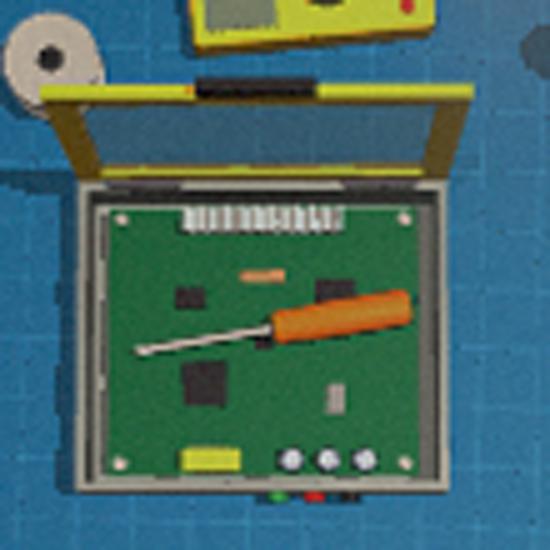

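The views show the guard near vertical (edge about x .63, z .28) and nothing on top of the driver. I'll move over the driver now.

```bash
cat > g.py <<'E'
from h import *
def frame(c_deg,tilt_deg):   # tool y along c, body leaning to -c by tilt
    c=np.radians(c_deg);t=np.radians(tilt_deg);ch=np.array([np.cos(c),np.sin(c),0]);u=np.array([0,0,1.])
    z=np.sin(t)*ch-np.cos(t)*u; y=np.cos(t)*ch+np.sin(t)*u; return np.c_[np.cross(y,z),y,z]
def to(pos,Rm,label=""):
    o=ctrl.get_obs(); d=(np.array(pos)-o["ee_pos"])*100; r=(R.from_matrix(Rm)*R.from_euler('xyz',o["eef_rot"]).inv()).as_rotvec()
    print(label,"d cm",d.round(2),"rot",r.round(3),"| rows by dist",np.linalg.norm(d)/4.5,"rot",np.linalg.norm(r)/.14)
E
python3 - <<'E'
from g import *
to([.5335-.0035,-.031,.20],frame(11.8,0),"above")
to([.530,-.031,.0572],frame(11.8,10),"grasp")
E
```

```text
above d cm [ 30.44 -53.24  -3.  ] rot [ 0.001 -0.001 -0.942] | rows by dist 13.644945422530759 rot 6.729150348463258
grasp d cm [ 30.44 -53.24 -17.28] rot [ 0.114 -0.142 -0.94 ] | rows by dist 14.159149803183006 rot 6.8363835142648295
```

Request:
apply_moves --pt "0 2.18 -3.8 0 0 0 -0.0673" --pt "0 2.18 -3.8 0 0 0 -0.0673" --pt "0 2.18 -3.8 0 0 0 -0.0673" --pt "0 2.18 -3.8 0 0 0 -0.0673" --pt "0 2.18 -3.8 0 0 0 -0.0673" --pt "0 2.18 -3.8 0 0 0 -0.0673" --pt "0 2.18 -3.8 0 0 0 -0.0673" --pt "0 2.18 -3.8 0 0 0 -0.0673" --pt "0 2.18 -3.8 0 0 0 -0.0673" --pt "0 2.18 -3.8 0 0 0 -0.0673" --grip_force 25

```text
time_s: 1.1
ee_pos: [0.4441, 0.1198, 0.2304]
eef_rot: [-3.141, -0.0, 2.043]
force: [0.6, 0.9, -0.5]
grip_width: 0.0941
grip_force: 0.0
```

Request:
apply_moves --pt "130 2.18 -3.8 0 0 0 -0.0673" --pt "130 2.18 -3.8 0 0 0 -0.0673" --pt "130 2.18 -3.8 0 0 0 -0.0673" --pt "130 2.18 -3.8 0 0 0 -0.0673" --pt "130 0 0 0 0 0 0" --pt "130 0 0 0 0 0 0"

```text
time_s: 1.7
ee_pos: [0.5307, -0.0309, 0.2298]
eef_rot: [-3.14, -0.001, 1.776]
force: [-0.0, 0.5, 1.0]
grip_width: 0.0493
grip_force: 0.0
```

```bash
python3 - <<'E'
from g import *
o=ctrl.get_obs(); print(o["time_s"],o["ee_pos"],o["eef_rot"],o["grip_width"])
w=cam("wrist"); save(w,"pics/w1.png",None,1.5)
hsv=cv2.cvtColor(w["img"],cv2.COLOR_RGB2HSV); m=cv2.inRange(hsv,np.array((5,140,90)),np.array((18,255,255)))
c=max(cv2.findContours(m,cv2.RETR_EXTERNAL,cv2.CHAIN_APPROX_NONE)[0],key=cv2.contourArea)
r=cv2.minAreaRect(c);p=plane(w,cv2.boxPoints(r),.039);print(r,p.mean(0),p.round(3).tolist())
E
```

```text
1.7 [ 0.53072285 -0.03093556  0.22981363] [-3.14042240e+00 -5.20674005e-04  1.77552570e+00] 0.049337369335095006
((254.0, 180.0), (78.0, 20.0), 90.0) [ 0.53453613 -0.04475027  0.039     ] [[0.513, 0.002, 0.039], [0.536, 0.006, 0.039], [0.557, -0.091, 0.039], [0.532, -0.096, 0.039]]
```

View pics/w1.png

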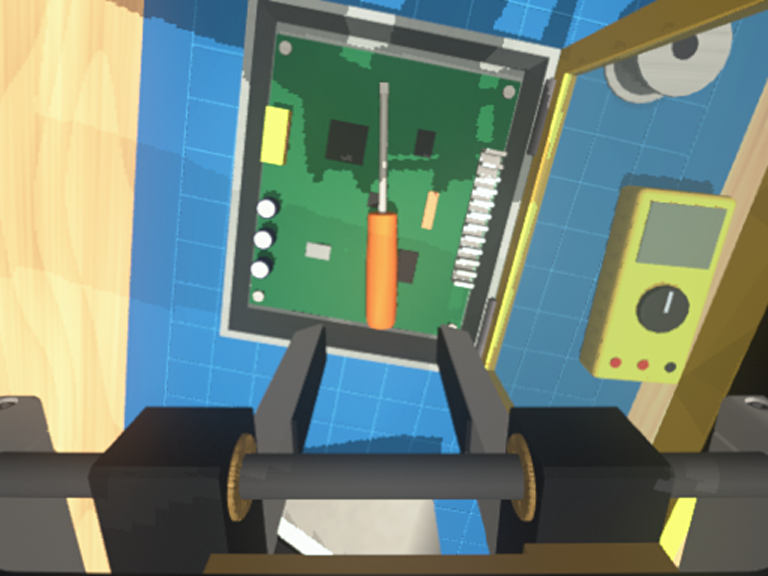

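The wrist view shows the driver handle in line with the jaws at (381,270), and the meter and reel well clear. I'll descend with a 10° tilt so the gripper body clears the guard.

Request:
apply_moves --pt "147 -0.02 -0.08 -2.0 0.006 -0.0285 0" --pt "147 0 -0.06 -2.0 0.006 -0.0285 0" --pt "147 0 -0.06 -2.0 0.006 -0.0285 0" --pt "147 0 -0.05 -2.0 0.006 -0.0285 0" --pt "147 0 -0.05 -2.0 0.006 -0.0285 0" --pt "147 0 0 -2.0 0.006 -0.0285 0" --pt "147 0 0 -1.5 0 0 0" --pt "147 0 0 -1.5 0 0 0" --pt "147 0 0 -1.5 0 0 0" --pt "147 0 0 0 0 0 0"

```text
time_s: 2.75
ee_pos: [0.5294, -0.0321, 0.0641]
eef_rot: [2.97, -0.001, 1.779]
force: [-1.4, 0.2, -0.1]
grip_width: 0.0401
grip_force: 0.0
```

```bash
python3 - <<'E'
from g import *
to([.530,-.034,.0572],frame(11.8,10),"grasp"); print(ctrl.get_obs()["force"],ctrl.get_obs()["grip_width"])
E
```

```text
grasp d cm [ 0.06 -0.19 -0.69] rot [-0.001 -0.003 -0.002] | rows by dist 0.1590443723393583 rot 0.02409749871146755
[-1.40298207  0.17778005 -0.14615907] 0.0401449662257366
```

Request:
apply_moves --pt "147 0.1 -0.2 -0.4 0 0 0" --pt "147 0 0 -0.3 0 0 0" --pt "200 0 0 0 0 0 0" --pt "255 0 0 0 0 0 0" --pt "255 0 0 0 0 0 0" --pt "255 0 0 0 0 0 0"

```text
time_s: 3.35
ee_pos: [0.5318, -0.0354, 0.0588]
eef_rot: [2.966, -0.0, 1.777]
force: [-0.7, 0.2, 1.5]
grip_width: 0.0241
grip_force: 24.9
```

Request:
apply_moves --pt "255 0 0 0.5 0 0 0" --pt "255 0 0 1.0 0 0 0" --pt "255 -0.3 0 2.0 0 0 0" --pt "255 -0.3 0 2.5 0 0 0" --pt "255 -0.3 0 3.0 0 0 0" --pt "255 -0.3 0 3.0 0 0 0" --pt "255 0 0 2 0 0 0" --pt "255 0 0 0 0 0 0"

```text
time_s: 4.15
ee_pos: [0.5206, -0.0356, 0.2019]
eef_rot: [2.962, 0.002, 1.777]
force: [-0.1, -0.1, -1.3]
grip_width: 0.0243
grip_force: 24.9
```

```bash
python3 - <<'E'
from g import *
w=cam("wrist"); save(w,"pics/w2.png",None,1)
o=ctrl.get_obs(); print(o["ee_pos"],o["force"],o["grip_width"])
E
```

```text
[ 0.51997203 -0.03553002  0.1997299 ] [-0.03901622  0.30357614 -1.65284056] 0.024190119079389547
```

View pics/w2.png

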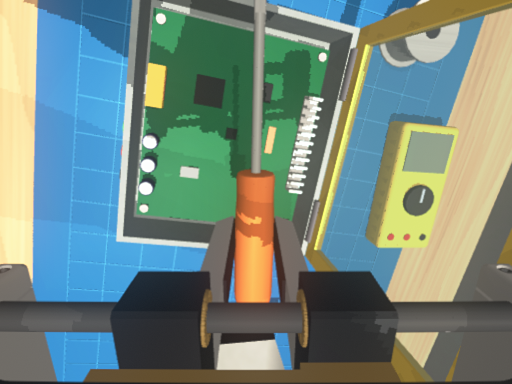

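The driver is held straight, with the handle in the jaws at (255,235) and the blade pointing along tool +x.

```bash
python3 - <<'E'
from g import *
to([.46,.10,.20],frame(11.8,0),"A untilt")
to([.581,.341,.20],frame(98,0),"B"); print(ctrl.get_obs()["qpos"])
E
```

```text
A untilt d cm [-6.   13.55  0.03] rot [-0.036  0.174  0.   ] | rows by dist 3.2934730494615665 rot 1.2656841081425894
B d cm [6.100e+00 3.765e+01 3.000e-02] rot [-0.159  0.113  1.5  ] | rows by dist 8.476528038325348 rot 10.80685119318293
[-0.16869664  0.17644114  1.75775682  0.07393197  1.04318571 -0.40650111]
```

Request:
apply_moves --pt "255 -1.5 3.4 0 -0.009 0.0435 0" --pt "255 -1.5 3.4 0 -0.009 0.0435 0" --pt "255 -1.5 3.4 0 -0.009 0.0435 0" --pt "255 -1.5 3.4 0 -0.009 0.0435 0" --pt "255 1.1 2.19 0 0 0 0.137" --pt "255 1.1 2.19 0 0 0 0.137" --pt "255 1.1 2.19 0 0 0 0.137" --pt "255 1.1 2.19 0 0 0 0.137" --pt "255 1.1 2.19 0 0 0 0.137" --pt "255 1.1 2.19 0 0 0 0.137"

```text
time_s: 5.2
ee_pos: [0.5256, 0.2328, 0.1968]
eef_rot: [-3.137, -0.002, 2.604]
force: [-0.8, 0.4, -0.9]
grip_width: 0.0246
grip_force: 24.9
```

Request:
apply_moves --pt "255 1.1 2.19 0 0 0 0.137" --pt "255 1.1 2.19 0 0 0 0.137" --pt "255 1.1 2.19 0 0 0 0.137" --pt "255 1.1 2.19 0 0 0 0.137" --pt "255 1.1 2.19 0 0 0 0.137" --pt "255 0 0 -2 0 0 0" --pt "255 0 0 -2 0 0 0" --pt "255 0 0 0 0 0 0"

```text
time_s: 6.0
ee_pos: [0.5792, 0.3408, 0.1538]
eef_rot: [-3.136, -0.007, -3.0]
force: [-0.5, -0.4, -1.6]
grip_width: 0.0246
grip_force: 24.9
```

```bash
python3 - <<'E'
from g import *
to([.581,.341,.045],frame(98,0),"B"); o=ctrl.get_obs(); print(o["grip_width"],o["force"])
c=cam("top"); save(c,"pics/t2.png",(130,90,330,220),3.5)
hsv=cv2.cvtColor(c["img"],cv2.COLOR_RGB2HSV)
# tray rim re-check: triangulated by scene tray
s=dict(np.load("scene.npz")); hs=cv2.cvtColor(s["img"],cv2.COLOR_RGB2HSV); m=cv2.inRange(hs,np.array((0,0,0)),np.array((179,255,60))); z=np.zeros_like(m); z[225:335,300:395]=m[225:335,300:395]
z=cv2.morphologyEx(z,cv2.MORPH_CLOSE,np.ones((5,5)));k=max(cv2.findContours(z,0,1)[0],key=cv2.contourArea)
a=cv2.approxPolyDP(k,8,True)[:,0];p=plane(s,a,.03);print(a.tolist(),p.round(3).tolist(),p.mean(0))
E
```

```text
B d cm [  0.18   0.02 -10.88] rot [ 0.006 -0.007 -0.002] | rows by dist 2.4173605391719812 rot 0.06684206903189549
0.02463876830919772 [-0.48642914 -0.42394248 -1.60979831]
[[343, 233], [310, 308], [357, 329], [384, 249]] [[0.433, 0.258, 0.03], [0.684, 0.296, 0.03], [0.664, 0.421, 0.03], [0.414, 0.379, 0.03]] [0.54882838 0.33856433 0.03      ]
```

View pics/t2.png

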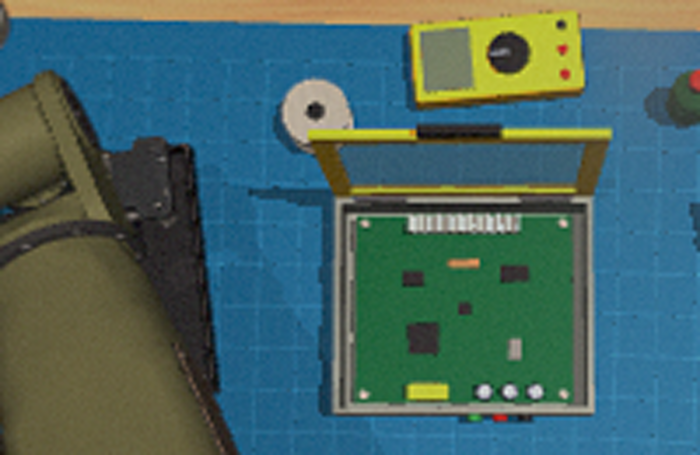

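The top view shows the board clear, the guard still upright and the arm over the tray.

Request:
apply_moves --pt "255 0.15 -0.2 -2.5 0 0 0" --pt "255 0 0 -2.5 0 0 0" --pt "255 0 0 -2.5 0 0 0" --pt "255 0 0 -2 0 0 0" --pt "255 0 0 -1 0 0 0" --pt "255 0 0 -0.4 0 0 0" --pt "255 0 0 0 0 0 0"

```text
time_s: 6.75
ee_pos: [0.5825, 0.3395, 0.05]
eef_rot: [-3.139, -0.0, -3.0]
force: [0.4, -0.2, -1.3]
grip_width: 0.0245
grip_force: 24.9
```

Request:
apply_moves --pt "255 0 0 -0.3 0 0 0" --pt "255 0 0 -0.2 0 0 0" --pt "255 0 0 0 0 0 0"

```text
time_s: 7.05
ee_pos: [0.5822, 0.3395, 0.0447]
eef_rot: [-3.139, -0.0, -3.0]
force: [-0.9, -0.3, -1.4]
grip_width: 0.0243
grip_force: 24.9
```

Request:
apply_moves --pt "255 0 0 -0.2 0 0 0" --pt "255 0 0 -0.2 0 0 0" --pt "255 0 0 0 0 0 0"

```text
time_s: 7.35
ee_pos: [0.582, 0.3394, 0.0401]
eef_rot: [-3.138, -0.001, -3.0]
force: [-0.2, -0.3, -0.6]
grip_width: 0.024
grip_force: 24.9
```

Request:
apply_moves --pt "255 0 0 -0.2 0 0 0" --pt "255 0 0 -0.1 0 0 0" --pt "255 0 0 0 0 0 0"

```text
time_s: 7.65
ee_pos: [0.5822, 0.3395, 0.0375]
eef_rot: [-3.139, -0.001, -3.0]
force: [-0.9, -1.0, -0.4]
grip_width: 0.0242
grip_force: 24.9
```

Request:
apply_moves --pt "255 0 0 -0.1 0 0 0" --pt "255 0 0 0 0 0 0" --grip_force 5

```text
time_s: 7.85
ee_pos: [0.5824, 0.3394, 0.037]
eef_rot: [-3.139, -0.0, -3.0]
force: [-2.2, -3.0, 4.4]
grip_width: 0.0246
grip_force: 5.0
```

Request:
apply_moves --pt "175 0 0 0 0 0 0" --pt "150 0 0 0 0 0 0" --pt "130 0 0 0 0 0 0" --pt "130 0 0 0 0 0 0" --pt "130 0 0 1.5 0 0 0" --pt "130 0 0 3 0 0 0" --pt "130 0 0 4 0 0 0" --pt "130 0 0 4 0 0 0" --pt "130 0 0 4 0 0 0" --pt "130 0 0 3 0 0 0"

```text
time_s: 8.85
ee_pos: [0.5822, 0.3396, 0.2358]
eef_rot: [-3.14, 0.003, -3.0]
force: [-0.2, 0.0, 0.6]
grip_width: 0.0461
grip_force: 0.0
```

```bash
python3 - <<'E'
from g import *
w=cam("wrist"); o=ctrl.get_obs(); print(o["time_s"],o["ee_pos"],o["eef_rot"],o["qpos"])
save(w,"pics/w3.png",None,1)
E
```

```text
8.9 [0.58318041 0.34001814 0.2408332 ] [ 3.14138341  0.00851196 -2.99959636] [ 0.47455322  0.5782414   1.10300428 -0.00259926  1.45223345 -1.23794331]
```

View pics/w3.png

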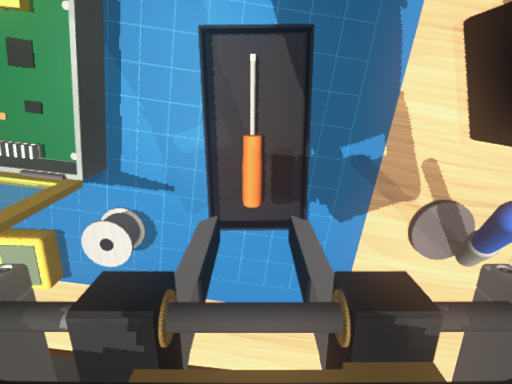

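The wrist view shows the driver flat in the tray, handle at (252,172) and blade tip at (252,57), inside all four walls. Next I'll move closed fingers behind the guard, then follow its arc down.

Request:
apply_moves --pt "255 2.4 0 3.3 0 0 -0.01" --pt "255 2.4 0 3.3 0 0 -0.01" --pt "255 2.4 0 3.3 0 0 -0.01" --pt "255 0.8 -4.5 0 0 0 -0.01" --pt "255 0.8 -4.5 0 0 0 -0.01" --pt "255 0.8 -4.5 0 0 0 -0.01" --pt "255 0.8 -4.5 0 0 0 -0.01" --pt "255 0.8 -4.5 0 0 0 -0.01" --pt "255 0.6 -4.5 0 0 0 -0.01" --pt "255 0 -4.5 0 0 0 -0.01" --grip_force 20

```text
time_s: 9.9
ee_pos: [0.6988, 0.0227, 0.3292]
eef_rot: [-3.139, -0.0, -3.1]
force: [0.5, 0.3, 0.3]
grip_width: 0.0004
grip_force: 0.0
```

```bash
python3 - <<'E'
from g import *
o=ctrl.get_obs(); print(o["ee_pos"],o["qpos"],o["force"],o["grip_width"])
to([.70,.017,.2805],frame(91.7,0),"behind")
H=np.array([.62,.0605]); prev=None
for th in np.arange(1.60,-.01,-.08):
    P=H+.195*np.array([-np.cos(th),np.sin(th)])+.008*np.array([np.sin(th),np.cos(th)])+[.008,.025]
    if prev is not None: print(round(th,2),P.round(4),((P-prev)*100).round(2))
    else: print(P)
    prev=P
c=cam("top"); t=c; h=cv2.cvtColor(c["img"],cv2.COLOR_RGB2HSV)
E
```

```text
[0.69879869 0.02265352 0.32915076] [-0.01891393  0.62732874  0.82972808 -0.0030088   1.68455122 -1.63211455] [0.51768139 0.26419273 0.2593023 ] 0.0004070229094328783
behind d cm [ 0.12 -0.57 -4.87] rot [ 0.003 -0.    -0.012] | rows by dist 1.0887305134525502 rot 0.09105463976528706
[0.6416905  0.28018326]
1.52 [0.6261 0.2807] [-1.56  0.05]
1.44 [0.6105 0.2799] [-1.56 -0.08]
1.36 [0.595  0.2779] [-1.55 -0.2 ]
1.28 [0.5798 0.2746] [-1.53 -0.33]
1.2 [0.5648 0.2701] [-1.5  -0.45]
1.12 [0.5502 0.2645] [-1.46 -0.56]
1.04 [0.5362 0.2577] [-1.41 -0.68]
0.96 [0.5227 0.2498] [-1.35 -0.79]
0.88 [0.5099 0.2409] [-1.28 -0.89]
0.8 [0.4979 0.231 ] [-1.2  -0.99]
0.72 [0.4867 0.2201] [-1.12 -1.09]
0.64 [0.4764 0.2084] [-1.03 -1.17]
0.56 [0.467  0.1959] [-0.93 -1.25]
0.48 [0.4587 0.1826] [-0.83 -1.32]
0.4 [0.4515 0.1688] [-0.72 -1.38]
0.32 [0.4454 0.1544] [-0.61 -1.44]
0.24 [0.4405 0.1396] [-0.49 -1.48]
0.16 [0.4368 0.1245] [-0.37 -1.52]
0.08 [0.4343 0.1091] [-0.25 -1.54]
-0.0 [0.433  0.0935] [-0.13 -1.56]
```

Request:
apply_moves --pt "255 0 -0.5 -2.4 0 0 -0.01" --pt "255 0 0 -2.5 0 0 0" --pt "255 -2 0 0 0 0 0" --pt "255 -2 0 0 0 0 0" --pt "255 -1.7 0 0 0 0 0" --pt "255 -1.55 0 0 0 0 0" --pt "255 -1.55 0 -0.1 0 0 0"

```text
time_s: 10.65
ee_pos: [0.6104, 0.0195, 0.2796]
eef_rot: [-3.138, 0.001, -3.109]
force: [2.9, -0.6, -0.9]
grip_width: 0.0007
grip_force: 1.3
```

```bash
python3 - <<'E'
from g import *
o=ctrl.get_obs(); print(o["time_s"],o["ee_pos"],o["force"])
E
```

```text
10.65 [0.61035594 0.01952137 0.27961426] [ 2.91643631 -0.60724873 -0.88138446]
```

Request:
apply_moves --pt "255 -1.55 0 -0.2 0 0 0" --pt "255 -1.53 0 -0.33 0 0 0" --pt "255 -1.5 0 -0.45 0 0 0" --pt "255 -1.46 0 -0.56 0 0 0" --pt "255 -1.41 0 -0.68 0 0 0" --pt "255 -1.35 0 -0.79 0 0 0" --pt "255 -1.28 0 -0.89 0 0 0" --pt "255 -1.2 0 -0.99 0 0 0"

```text
time_s: 11.45
ee_pos: [0.4978, 0.0196, 0.2304]
eef_rot: [-3.138, 0.002, -3.109]
force: [2.0, 0.1, 0.7]
grip_width: 0.0006
grip_force: 0.8
```

Request:
apply_moves --pt "255 -1.12 0 -1.09 0 0 0" --pt "255 -1.03 0 -1.17 0 0 0" --pt "255 -0.93 0 -1.25 0 0 0" --pt "255 -0.83 0 -1.32 0 0 0" --pt "255 -0.72 0 -1.38 0 0 0" --pt "255 -0.61 0 -1.44 0 0 0"

```text
time_s: 12.05
ee_pos: [0.4457, 0.0196, 0.1536]
eef_rot: [-3.138, 0.001, -3.109]
force: [-0.0, -1.0, 1.5]
grip_width: 0.0004
grip_force: 0.6
```

Request:
apply_moves --pt "255 -0.49 0 -1.48 0 0 0" --pt "255 -0.37 0 -1.52 0 0 0" --pt "255 -0.15 0 -0.8 0 0 0" --pt "255 -0.1 0 -0.8 0 0 0" --pt "255 -0.05 0 -0.5 0 0 0" --pt "255 -0.05 0 -0.5 0 0 0" --pt "255 0 0 0 0 0 0"

```text
time_s: 12.75
ee_pos: [0.4335, 0.0196, 0.0967]
eef_rot: [-3.139, -0.001, -3.109]
force: [0.7, 0.9, -0.2]
grip_width: 0.0002
grip_force: 0.0
```

Request:
apply_moves --pt "255 0 0 -0.2 0 0 0" --pt "255 0 0 -0.2 0 0 0" --pt "255 0 0 0 0 0 0"

```text
time_s: 13.05
ee_pos: [0.4338, 0.0196, 0.0937]
eef_rot: [-3.139, -0.0, -3.109]
force: [-3.7, -1.1, 8.3]
grip_width: 0.0008
grip_force: 4.4
```

The force rise at z .094 means the guard is on the rim. I'll hold it, retreat upward and plan the switch grasp.

Request:
apply_moves --pt "255 0 0 -0.15 0 0 0" --pt "255 0 0 0 0 0 0" --pt "255 0 0 0 0 0 0" --pt "255 0 0 1 0 0 0" --pt "255 0 0 3 0 0 0" --pt "160 0 0 4 0 0 0" --pt "160 0 0 4 0 0 0" --pt "160 0 0 3.5 0 0 0" --grip_force 40

```text
time_s: 13.85
ee_pos: [0.4336, 0.0196, 0.2488]
eef_rot: [-3.139, 0.001, -3.109]
force: [-0.1, -0.8, -0.0]
grip_width: 0.0211
grip_force: 0.0
```

```bash
cat > sw.py <<'E'
from g import *
P=np.array([.52427,-.35013,.086]); W=.13817
Rp=R.from_euler('z',W).as_matrix()@R.from_euler('y',-np.radians(35)).as_matrix()
def tool(q):   # closing dir at -30deg - q from plate x
    a=np.radians(-30)-q; y=Rp@[np.cos(a),np.sin(a),0]; z=-Rp[:,2]; return np.c_[np.cross(y,z),y,z]
def at(h): return P+h*Rp[:,2]
E
python3 - <<'E'
from sw import *
o=ctrl.get_obs(); print(o["time_s"],o["ee_pos"],o["force"],o["qpos"])
to(at(.15),tool(0),"hover"); print(at(.15),at(.042),Rp)
c=cam("top"); h=cv2.cvtColor(c["img"],cv2.COLOR_RGB2HSV); m=cv2.inRange(h,np.array((22,120,60)),np.array((36,255,255)))
z=np.zeros_like(m); z[125:225,205:325]=m[125:225,205:325]; ys,xs=np.nonzero(z); print(xs.min(),xs.max(),ys.min(),ys.max(),len(xs)); print(plane(c,[[xs.min(),ys.max()],[xs.max(),ys.max()],[xs.min(),ys.min()]],.0685))
E
```

```text
13.85 [0.43355433 0.01957641 0.24881377] [-0.09785294 -0.77326878 -0.0342294 ] [-0.0376147   0.02120457  1.80080883 -0.00308268  1.31864012 -1.64020431]
hover d cm [  0.55 -38.16  -3.99] rot [ 0.656 -0.308 -1.917] | rows by dist 8.526232983749061 rot 14.637351130294054
[ 0.43905349 -0.36197987  0.20887281] [ 0.50040938 -0.35344796  0.12040439] [[ 0.81134528 -0.13773079 -0.56811008]
 [ 0.11282246  0.9904697  -0.07899913]
 [ 0.57357644  0.          0.81915204]]
225 299 146 219 923
[[ 0.37233556  0.13187766  0.0685    ]
 [ 0.37871531 -0.11360206  0.0685    ]
 [ 0.6183046   0.14028418  0.0685    ]]
```

Request:
apply_moves --pt "150 0.04 -2.54 0 0.0437 -0.0205 -0.1278" --pt "150 0.04 -2.54 0 0.0437 -0.0205 -0.1278" --pt "150 0.04 -2.54 0 0.0437 -0.0205 -0.1278" --pt "150 0.04 -2.54 0 0.0437 -0.0205 -0.1278" --pt "150 0.04 -2.54 0 0.0437 -0.0205 -0.1278" --pt "150 0.04 -2.54 0 0.0437 -0.0205 -0.1278" --pt "150 0.04 -2.54 0 0.0437 -0.0205 -0.1278" --pt "150 0.04 -2.54 0 0.0437 -0.0205 -0.1278" --pt "150 0.04 -2.54 0 0.0437 -0.0205 -0.1278" --pt "150 0.04 -2.54 0 0.0437 -0.0205 -0.1278"

```text
time_s: 14.9
ee_pos: [0.4375, -0.2357, 0.2465]
eef_rot: [2.7, -0.079, 1.885]
force: [-0.1, -0.5, 0.3]
grip_width: 0.0387
grip_force: 0.0
```

Request:
apply_moves --pt "150 0.04 -2.54 -0.8 0.0437 -0.0205 -0.1278" --pt "150 0.04 -2.54 -0.8 0.0437 -0.0205 -0.1278" --pt "150 0.04 -2.54 -0.8 0.0437 -0.0205 -0.1278" --pt "150 0.04 -2.54 -0.8 0.0437 -0.0205 -0.1278" --pt "150 0.04 -2.54 -0.8 0.0437 -0.0205 -0.1278" --pt "150 0 0 0 0 0 0"

```text
time_s: 15.5
ee_pos: [0.4388, -0.3628, 0.205]
eef_rot: [2.599, -0.295, 1.262]
force: [0.4, 0.7, -0.1]
grip_width: 0.0386
grip_force: 0.0
```

```bash
python3 - <<'E'
from sw import *
o=ctrl.get_obs(); print(o["ee_pos"],o["qpos"],o["grip_width"])
to(at(.15),tool(0),"hover")
w=cam("wrist"); save(w,"pics/w4.png")
def seg(c,lo,hi):
    h=cv2.cvtColor(c["img"],cv2.COLOR_RGB2HSV); return cv2.inRange(h,np.array(lo),np.array(hi))
def onplate(c,px,hh):   # ray onto plane at hh out, in plate coords mm
    o_,d=rays(c,px); n=Rp[:,2]; k=((at(hh)-o_)@n)/(d@n); return ((o_+d*k[:,None]-P)@Rp*1000).round(1)
for nm,m in (("red",seg(w,(0,150,60),(7,255,255))|seg(w,(173,150,60),(179,255,255))),("yel",seg(w,(22,120,100),(34,255,255)))):
    for k in cv2.findContours(m,0,1)[0]:
        if cv2.contourArea(k)>15:
            r=cv2.minAreaRect(k); M=cv2.moments(k); print(nm,cv2.contourArea(k),r,onplate(w,[(M["m10"]/M["m00"],M["m01"]/M["m00"])],.0045 if cv2.contourArea(k)<400 else .044), onplate(w,cv2.boxPoints(r),.044).tolist() if cv2.contourArea(k)>=400 else "")
t=cam("top"); m=seg(t,(22,120,60),(36,255,255))[125:225,205:325]; print([(i+125,int(v)) for i,v in enumerate((m>0).sum(1)) if v])
E
```

```text
[ 0.43880451 -0.36284643  0.20497221] [-0.98215545  0.23083541  1.78075471  0.682991    0.95880721 -0.94579953] 0.038572166979777375
hover d cm [0.02 0.09 0.39] rot [-0.004 -0.001  0.004] | rows by dist 0.08896544039592201 rot 0.04307895088792071
red 107.5 ((291.0, 200.5), (11.0, 12.0), 90.0) [[ 22.9 -39.8   4.5]] 
red 1778.5 ((258.19122314453125, 188.03378295898438), (70.5083999633789, 45.75310516357422), 65.32313537597656) [[ 3.   2.7 44. ]] [[-12.4, 35.2, 44.0], [28.6, 31.3, 44.0], [22.5, -35.4, 44.0], [-21.3, -32.5, 44.0]]
red 229.0 ((336.5000305175781, 12.0), (14.849242210388184, 20.50609588623047), 45.0) [[144.5  99.3   4.5]] 
yel 130.5 ((292.5, 159.0), (12.0, 13.0), 90.0) [[45.6 -0.8  4.5]] 
[(146, 73), (147, 73), (148, 73), (149, 73), (150, 73), (151, 10), (152, 10), (153, 10), (154, 10), (155, 10), (156, 10), (157, 10), (158, 10), (159, 10), (160, 10), (161, 11), (162, 11), (163, 11), (164, 10), (165, 11), (166, 11), (167, 11), (168, 11), (169, 10), (170, 11), (171, 10), (172, 11), (173, 11), (174, 11), (175, 12), (176, 10), (177, 11), (178, 12), (179, 12), (180, 12), (181, 11), (182, 10), (183, 10), (184, 10), (185, 10), (186, 10), (187, 10), (188, 10), (189, 10), (190, 10), (191, 10), (192, 10), (193, 10), (194, 10), (195, 10), (196, 10), (197, 10), (198, 10), (199, 10), (200, 10), (201, 10), (202, 12), (203, 75), (204, 75), (205, 75), (206, 75), (207, 75)]
```

View pics/w4.png

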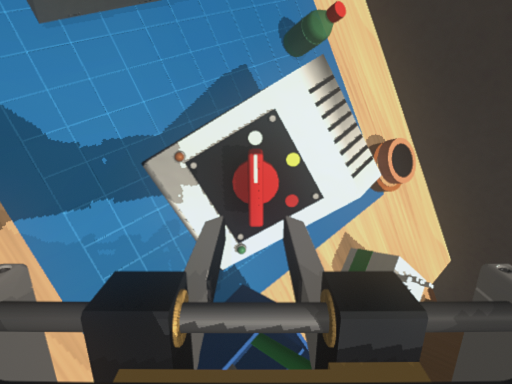

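The last picture shows the red bar at (257,188) upright between the jaws. The yellow mark is at (293,159) and the red mark at (291,201), both agreeing with the fit to about 1 mm. The top mask confirms the guard is flat on the rim. I'll advance along the switch axis.

Request:
apply_moves --pt "150 0.9 0.14 -1.23 0 0 0" --pt "150 0.9 0.14 -1.23 0 0 0" --pt "150 0.9 0.14 -1.2 0 0 0" --pt "150 0.9 0.14 -1.2 0 0 0" --pt "150 0.9 0.14 -1.2 0 0 0" --pt "150 0.9 0.14 -1.2 0 0 0" --pt "150 0.5 0.08 -0.7 0 0 0" --pt "150 0 0 0 0 0 0"

```text
time_s: 16.4
ee_pos: [0.4989, -0.3517, 0.1257]
eef_rot: [2.598, -0.293, 1.268]
force: [-0.1, 0.3, 0.2]
grip_width: 0.0384
grip_force: 0.0
```

```bash
python3 - <<'E'
from sw import *
to(at(.042),tool(0),"grasp"); o=ctrl.get_obs(); print(o["force"],o["grip_width"])
E
```

```text
grasp d cm [ 0.15 -0.18 -0.53] rot [-0.003 -0.001 -0.001] | rows by dist 0.12763137102803881 rot 0.02409685806929239
[-0.09305656  0.26325891  0.15790189] 0.03840795435637467
```

Request:
apply_moves --pt "150 0.15 -0.18 -0.3 0 0 0" --pt "150 0.05 0 -0.15 0 0 0" --pt "190 0 0 0 0 0 0" --pt "220 0 0 0 0 0 0" --pt "255 0 0 0 0 0 0" --pt "255 0 0 0 0 0 0" --grip_force 35

```text
time_s: 17.0
ee_pos: [0.4993, -0.3535, 0.1217]
eef_rot: [2.6, -0.293, 1.268]
force: [-15.2, 4.8, 2.2]
grip_width: 0.0137
grip_force: 35.0
```

```bash
python3 - <<'E'
from sw import *
o=ctrl.get_obs(); print(o["time_s"],o["force"],o["grip_width"],o["grip_force"],((o["ee_pos"]-P)@Rp*1000).round(1))
to(at(.042),tool(0),"grasp"); print("turn axis per rad", (-Rp[:,2]).round(4)); print(o["qpos"])
E
```

```text
17.0 [-15.22447874   4.81281925   2.23538734] 0.013712448332910947 35.004401206970215 [-0.2  0.2 43.7]
grasp d cm [ 0.12  0.   -0.13] rot [-0.003 -0.003 -0.002] | rows by dist 0.0390303110840306 rot 0.03200299270070762
turn axis per rad [ 0.5681  0.079  -0.8192]
[-0.87432321  0.41559963  1.75407989  0.76362684  0.7814218  -0.99513495]
```

Request:
apply_moves --pt "255 -0.1 0.03 0 0 0 0" --pt "255 0 0 0 0.0398 0.0055 -0.0573" --pt "255 0 0 0 0.0398 0.0055 -0.0573" --pt "255 0 0 0 0.0398 0.0055 -0.0573" --pt "255 0 0 0 0.0398 0.0055 -0.0573"

```text
time_s: 17.5
ee_pos: [0.4992, -0.3534, 0.1218]
eef_rot: [2.692, -0.428, 1.003]
force: [-1.0, 0.2, -4.8]
grip_width: 0.0138
grip_force: 35.1
```

```bash
cat > q.py <<'E'
from sw import *
o=ctrl.get_obs(); r=(R.from_euler('xyz',o["eef_rot"])*R.from_matrix(tool(0)).inv()).as_rotvec()
print(o["time_s"],"turned",-(r@Rp[:,2]).round(3),"F",o["force"].round(1),"M",o["moment"].round(2),o["grip_width"],((o["ee_pos"]-P)@Rp*1000).round(1))
E
python3 q.py
```

```text
17.5 turned 0.283 F [-1.   0.2 -4.8] M [-0.28  1.14  0.37] 0.013831460303065356 [-0.2  0.2 43.8]
```

Request:
apply_moves --pt "255 0 0 0 0.0398 0.0055 -0.0573" --pt "255 0 0 0 0.0398 0.0055 -0.0573" --pt "255 0 0 0 0.0398 0.0055 -0.0573" --pt "255 0 0 0 0.0398 0.0055 -0.0573" --pt "255 0 0 0 0.0398 0.0055 -0.0573" --pt "255 0 0 0 0.0398 0.0055 -0.0573" --pt "255 0 0 0 0.0398 0.0055 -0.0573"

```text
time_s: 18.2
ee_pos: [0.4992, -0.3535, 0.1218]
eef_rot: [2.956, -0.586, 0.469]
force: [-0.1, -0.7, -5.3]
grip_width: 0.0139
grip_force: 35.0
```

```bash
python3 q.py
```

```text
18.2 turned 0.773 F [-0.1 -0.7 -5.3] M [-0.28  1.16 -0.01] 0.013889195069387288 [-0.2  0.1 43.8]
```

Request:
apply_moves --pt "255 0 0 0 0.0398 0.0055 -0.0573" --pt "255 0 0 0 0.0398 0.0055 -0.0573" --pt "255 0 0 0 0.0398 0.0055 -0.0573" --pt "255 0 0 0 0.0284 0.004 -0.041" --pt "255 0 0 0 0 0 0"

```text
time_s: 18.7
ee_pos: [0.4992, -0.3536, 0.1218]
eef_rot: [3.132, -0.612, 0.158]
force: [0.4, -0.3, -6.9]
grip_width: 0.0137
grip_force: 35.0
```

```bash
python3 q.py
```

```text
18.7 turned 1.031 F [ 0.4 -0.3 -6.9] M [-0.31  1.34 -0.38] 0.013670612413821967 [-0.2  0.  43.8]
```

Turned 1.03 rad. I'll open the fingers and back off along the axis.

Request:
apply_moves --pt "210 0 0 0 0 0 0" --pt "170 0 0 0 0 0 0" --pt "150 0 0 0 0 0 0" --pt "150 -0.57 -0.08 0.82 0 0 0" --pt "150 -1.14 -0.16 1.64 0 0 0" --pt "150 -1.7 -0.24 2.46 0 0 0" --pt "150 -1.7 -0.24 2.46 0 0 0" --pt "150 -1.7 -0.24 2.46 0 0 0" --pt "150 0 0 0 0 0 0"

```text
time_s: 19.6
ee_pos: [0.4306, -0.3647, 0.2248]
eef_rot: [3.124, -0.615, 0.162]
force: [0.4, -1.3, -0.2]
grip_width: 0.0389
grip_force: 0.0
```

```bash
python3 - <<'E'
from sw import *
o=ctrl.get_obs(); print(o["time_s"],o["force"],o["grip_width"])
w=cam("wrist"); h=cv2.cvtColor(w["img"],cv2.COLOR_RGB2HSV)
m=cv2.inRange(h,np.array((0,150,60)),np.array((7,255,255)))|cv2.inRange(h,np.array((173,150,60)),np.array((179,255,255)))
k=max(cv2.findContours(m,0,1)[0],key=cv2.contourArea); pts=k[:,0].astype(float)
o_,d=rays(w,pts); n=Rp[:,2]; s=((at(.044)-o_)@n)/(d@n); q=((o_+d*s[:,None]-P)@Rp)[:,:2]
far=q[np.linalg.norm(q,axis=1)>.029]; print("bar angle deg from +x (mod 180)",np.degrees(0.5*np.angle(((far[:,0]+1j*far[:,1])**2).mean())))
t=cam("top"); h=cv2.cvtColor(t["img"],cv2.COLOR_RGB2HSV); y=cv2.inRange(h,np.array((22,120,60)),np.array((36,255,255)))[125:225,205:325]
r=np.nonzero((y>0).sum(1)>50)[0]+125; print("guard rows",r)
m=cv2.inRange(h,np.array((5,140,90)),np.array((18,255,255))); z=np.zeros_like(m); z[125:212,140:200]=m[125:212,140:200]; v=np.argwhere(z)[:,::-1]
print("driver handle",plane(t,v,.017).mean(0),plane(t,v,.017).min(0),plane(t,v,.017).max(0))
E
```

```text
19.6 [ 0.35876065 -1.31451261 -0.16026817] 0.038925022171105175
bar angle deg from +x (mod 180) -2.0488799116375165
guard rows [146 147 148 149 150 203 204 205 206 207]
driver handle [0.59262172 0.33979776 0.017     ] [0.54612907 0.32191798 0.017     ] [0.63852479 0.35761516 0.017     ]
```

The bar sits on the yellow mark (about −2° as measured), the guard is flat on the rim and the driver is in the tray. Handing in.

```bash
python3 -c "
from station import ctrl
print(ctrl.hand_in())"
```

```text
the job is handed in; nothing more can be done
None
```

The job is handed in, with no verdict returned: the screwdriver is flat in the tray, the guard is shut, the switch is at the yellow detent (bar within about 2° in the last check), and nothing touched the reel, flux bottle or meter that I could see.

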